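Roll the fat clock-weight shell to the line on the mat

TASK

Two empty brass weight shells lie on the leather bench mat. Roll the fatter one along the mat (pushing along on its top does it), never dragging it unturned or lifting it off, until it rests squarely over the pale line across the middle of the mat, ready for its seam to be marked there. Leave the slimmer shell and the two collets beside the mat where they are.

Things in the scene. Friction and masses are not known exactly. Their poses are not given: they have to be found in the camera images.
- fat_shell: the fatter brass cylinder, 72 mm diameter, 76 mm long, about 0.35 kg, on its side near either end of the mat. Origin at its centre, 36 mm above the mat; x along its axis, level and nearly parallel to the line; y and z turn as it rolls, z up at the start. It is 90 to 130 mm from the line, about half a turn of rolling. Slight rolling resistance: let go at rest, it stays
- slim_shell: the slimmer brass cylinder, 50 mm diameter, 76 mm long, lying the same way towards the other end of the mat; to be left alone. Origin at its centre, 25 mm above the mat; x axis along its axis
- collet_a: small brass lathe collet, 22 mm diameter, 32 mm tall, standing on the bench beside the far long edge of the mat; to be left alone. Origin at the centre of its foot
- collet_b: small steel lathe collet, 21 mm diameter, 30 mm tall, standing on the bench beside the far long edge of the mat; to be left alone. Origin at the centre of its foot
- line (a point): middle of the pale line, 4 mm wide and 146 mm long, drawn across the middle of the dark leather mat (150 x 380 mm, 4 mm thick, fixed flat on the bench). The point lies on the mat's upper face, 4 mm above the bench; x axis along the line, y axis along the mat's long side (the direction to roll, + or -), z up

How it is judged:
By the outcome, as a careful person would: the job done as asked, in the order asked, and still so for the second after the job is handed in, with the robot touching nothing.
It also fails if it takes over 56 s, if anything falls off the work surface, if the arm or the gripper's body presses on something with over 40 N, if the wrist force passes 120 N, or if a joint passes its speed limit or range.

ROBOT

A 6-joint arm with a two-finger parallel gripper is mounted at the origin on a cart in front of the work surface, level with it; the furniture and walls round the work are solid. World frame = base frame: x ahead of the robot, y to its left, z up, the work surface at z = 0. Lengths are in m, angles in rad, forces in N, time in s.
With the tool pointing down it reaches from about 0.325 to 0.85 m from the base axis. Payload 4.4 kg.
Tool frame: the origin (TCP) lies at the very end of the fingers, on their centre line; the grasp point (between the pads) lies 19 mm behind it; z points along the fingers, y is the line along which they close (so a half turn about z gives the same grasp; the last joint's range is limited). The gripper opens to 94 mm and grips with 3 to 60 N. Pads are 16 mm wide; open, the fingers measure 119 mm over their backs; the gripper's body (75 mm by 177 mm) begins 78 mm behind the grasp point.
Start: joints at [1.026, 0.207, 1.542, -0, 1.393, -0.15], TCP at [0.221, 0.531, 0.205] pointing down, gripper open.
Joint ranges: [-2.73, 2.73], [-0.86, 2.22], [0.23, 2.46], [-1.11, 4.25], [0.08, 2.63], [-2.82, 2.82]. Speed limits (rad/s): [2.79, 2.79, 3.14, 3.14, 3.14, 3.14].

INTERFACE

Orientations are given as a rotation vector (axis times angle).
In Python, from station import robot, imaging, ticket gives the robot as it stands (robot), with the cameras (imaging) and the job (ticket).
- The arm moves only by the shell command python3 steer.py 'ROWS' [OPENING]. ROWS is rows parted by semicolons, their numbers by spaces, 1 to 12 of them, each of 6 numbers: dx, dy, dz in m, then a rotation vector rx, ry, rz in rad; each row is the pose to reach, as a shift and turn from the pose commanded when the command began, along the tool's axes at that moment; what a row does not reach only later rows make up. A row lasts 1/12 s, in which the tool goes at most 0.0417 m and 0.125 rad, less where a joint would pass 70% of its speed; a pose out of reach is approached as far as the arm can. OPENING is the finger opening in m, set as the command begins (- or left out keeps the last). The fingers move at their own pace and stop on an object; the grip force is fixed at half the most. Time passes only in rows, so rows that do not move let the fingers close. It prints the time, the measured TCP pose, the force, the opening and the grip force at its end.
- robot.observe(): the state, without advancing time (a new reading comes with each control period).
- imaging.read_camera(name): name is "scene" or "top" or "wrist"; returns the picture (384x512x3 uint8, red, green, blue); there is no depth.
- imaging.camera_params(name): a dict with "fov_y" (degrees; the focal length in pixels is half the picture's height over the tangent of half this angle, whatever the lens; pixels are square), "cx", "cy" (the principal point, pixels), "R" (3x3) and "t" (3): a world point X has camera coordinates R X + t; the wrist camera has in their place "hand_eye" (4x4, takes a point from camera to tool coordinates, whose origin is the TCP and whose axes are the flange's). Camera axes: x right, y down, z forward; pixel columns grow to the right and rows downward; lengths in m; the calibration is good to about 2 mm. A picture is of the moment at which its call begins: read the wrist's pose just before it. camera_params takes no time and is no camera call.
- ticket.finish_job(): hands the job in; it is judged then, once.
The state is a dict: "clock": time; "joint_pos": joint angles; "dq": joint speeds; "joint_efforts": joint torques, N m; "ee_pos": TCP position; "eef_rot": TCP orientation; "wrist_force": force on the tool from outside, world axes, zero at the start; "ft_torque": the same for the moment, N m; "opening": finger opening in m; "grasp_force": force on a finger pad.
Only numpy, scipy, OpenCV 4.12 (cv2) and the standard library are available. Lean on these libraries where they do the work, as an engineer would, in place of code of your own. Each camera call takes 0.05 s, during which the arm holds its last target. There are 200 camera calls.

## Working session

There is one attempt and no reset: what is moved stays moved. The work goes in short steps, Python scripts to look and compute and a shell command to move; the robot and the scene stay as the last step left them, time stands still between calls to the robot, and variables do not carry over. Pictures are saved under pics/ and viewed, at most 10 in all, crops included, and the job is handed in when it is done.

```bash
ls; mkdir -p pics; python3 - <<'E'
from station import robot, imaging, ticket
import cv2,numpy as np
s=robot.observe()
print(s)
for n in("top","scene"):
    im=imaging.read_camera(n);cv2.imwrite(f"pics/{n}0.png",im[:,:,::-1]);print(imaging.camera_params(n))
E
```

```text
pics
station.py
steer.py
{'clock': 0.0, 'joint_pos': array([ 1.02650881e+00,  2.07420821e-01,  1.54293683e+00,  7.02182843e-06,
        1.39353244e+00, -1.50497007e-01]), 'dq': array([ 8.29588008e-05,  5.83330152e-04,  2.49856176e-04,  2.12387253e-04,
       -4.30012254e-04,  3.15232724e-04]), 'joint_efforts': array([ 1.58612893e-03, -3.70893037e+01, -2.81414849e+01,  6.98356773e-02,
        3.64797504e-02, -1.79740405e-04]), 'ee_pos': array([0.22020242, 0.53028222, 0.2042985 ]), 'eef_rot': array([-0.61442298, -3.08011731,  0.00338869]), 'wrist_force': array([ 0.16847228, -0.19603935,  0.50941132]), 'ft_torque': array([-0.01609603,  0.03234569,  0.0236744 ]), 'grasp_force': 0.0, 'opening': 0.09377098916224252}
{'fov_y': 55.931458446099555, 'cx': 250.83349334271878, 'cy': 190.21976429219092, 'R': array([[ 7.01679490e-04, -9.99808518e-01,  1.95559700e-02],
       [-9.90210303e-01, -3.42433534e-03, -1.39541499e-01],
       [ 1.39581746e-01, -1.92666096e-02, -9.90023098e-01]]), 't': array([-0.04708996,  0.52468222,  0.83382033])}
{'fov_y': 42.17325656430593, 'cx': 253.10705580447407, 'cy': 192.77072417331746, 'R': array([[ 0.49010168, -0.871503  , -0.01681857],
       [-0.65596363, -0.35604633, -0.66553942],
       [ 0.57403142,  0.33721436, -0.74617318]]), 't': array([-0.30524153,  0.38500578,  0.7404209 ])}
```

View pics/top0.png

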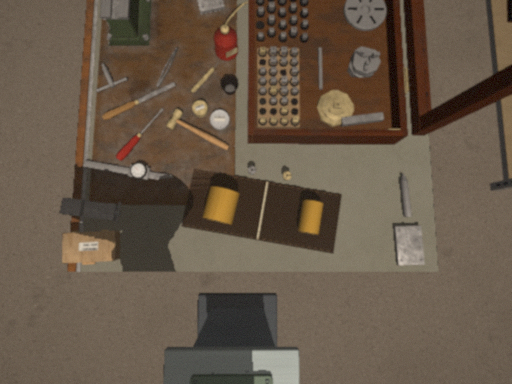

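View pics/scene0.png

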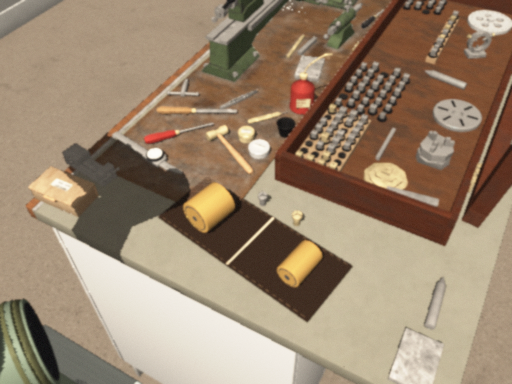

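```bash
cat > h.py <<'E'
import cv2,numpy as np
from station import robot, imaging, ticket
from scipy.spatial.transform import Rotation as Ro
def proj(P,px,z):
    f=192/np.tan(np.radians(P['fov_y']/2)); px=np.atleast_2d(px).astype(float)
    d=np.c_[(px[:,0]-P['cx'])/f,(px[:,1]-P['cy'])/f,np.ones(len(px))]@P['R']
    c=-P['R'].T@P['t']; return c+d*((z-c[2])/d[:,2])[:,None]
def pix(P,X):
    f=192/np.tan(np.radians(P['fov_y']/2)); c=np.atleast_2d(X)@P['R'].T+P['t']
    return c[:,:2]/c[:,2:]*f+[P['cx'],P['cy']]
def look(save=None):
    im=imaging.read_camera("top"); P=imaging.camera_params("top")
    hsv=cv2.cvtColor(im,cv2.COLOR_RGB2HSV)
    m=cv2.inRange(hsv,(10,120,90),(30,255,255)); m[:165]=0; m[265:]=0; m[:,:180]=0; m[:,350:]=0
    out=[]
    for c in cv2.findContours(m,cv2.RETR_EXTERNAL,cv2.CHAIN_APPROX_NONE)[0]:
        if cv2.contourArea(c)<150: continue
        r=cv2.minAreaRect(c); h=.040 if cv2.contourArea(c)>900 else .029
        b=proj(P,cv2.boxPoints(r),h); e=[b[1]-b[0],b[2]-b[1]]
        out.append((r[0],cv2.contourArea(c),b.mean(0)[:2],[np.linalg.norm(v) for v in e],[np.degrees(np.arctan2(v[1],v[0])) for v in e]))
    l=cv2.inRange(hsv,(15,20,110),(40,140,255)); l[:178]=0;l[242:]=0;l[:,:250]=0;l[:,278:]=0
    if save: cv2.imwrite(save,cv2.resize(im[150:270,170:350,::-1],None,fx=4,fy=4))
    return im,P,out,l
E
python3 - <<'E'
from h import *
np.set_printoptions(precision=4,suppress=True)
im,P,o,l=look("pics/c1.png")
for x in o: print(x)
c=max(cv2.findContours(l,0,1)[0],key=cv2.contourArea); r=cv2.minAreaRect(c)
print(r); b=proj(P,cv2.boxPoints(r),.004);print(b,b.mean(0))
hsv=cv2.cvtColor(im,cv2.COLOR_RGB2HSV)
print(hsv[210,185:345:5])
E
```

```text
((311.18963623046875, 216.59228515625), 614.0, array([ 0.4624, -0.192 ]), [np.float64(0.08247639249288718), np.float64(0.04868513400172423)], [np.float64(-11.072747039690388), np.float64(-99.9108242650381)])
((220.8823699951172, 204.4705810546875), 946.5, array([0.4901, 0.0254]), [np.float64(0.08346916095120537), np.float64(0.07110615516955997)], [np.float64(-12.959037348671176), np.float64(-103.96936645686834)])
((258.94879150390625, 211.49472045898438), (12.142099380493164, 60.53900146484375), 5.906141757965088)
[[ 0.4037 -0.0442  0.004 ]
 [ 0.5535 -0.0597  0.004 ]
 [ 0.5504 -0.09    0.004 ]
 [ 0.4007 -0.0738  0.004 ]] [ 0.4771 -0.0669  0.004 ]
[[ 28  83  37]
 [ 14 106  53]
 [ 15 134  57]
 [ 12 104  54]
 [ 19 159 106]
 [ 20 176 158]
 [ 19 173 181]
 [ 19 178 191]
 [ 19 175 187]
 [ 19 175 165]
 [ 19 149  82]
 [ 15 125  57]
 [ 14 119  60]
 [ 17 114  56]
 [ 14 119  58]
 [ 20  80  83]
 [ 17 132  56]
 [ 16  98  57]
 [ 14 121  55]
 [ 11 125  55]
 [ 13  98  60]
 [ 14 102  60]
 [ 11 106  58]
 [ 17 107  43]
 [ 18 169 130]
 [ 19 171 170]
 [ 18 171 182]
 [ 20 174 160]
 [ 12  98  60]
 [ 13 105  61]
 [ 18 102  60]
 [ 23  55 120]]
```

View pics/c1.png

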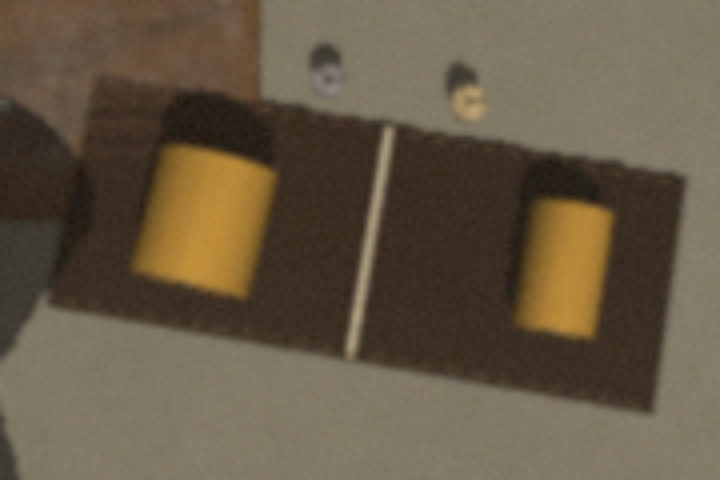

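```bash
cat >> h.py <<'E'
def runs(im,h,x0,x1,r0,r1):
    "mid-line of a shell: per-row centre between the side edges (subpixel), cast to axis height"
    P=imaging.camera_params("top"); v=im[:,:,0].astype(float)
    pts=[]
    for r in range(r0,r1+1):
        w=v[r,x0:x1+1]; t=110; k=np.where(w>t)[0]
        if len(k)<5: continue
        a,b=k[0],k[-1]
        if a==0 or b==len(w)-1: continue
        L=a-(w[a]-t)/(w[a]-w[a-1]); R=b+(w[b]-t)/(w[b]-w[b+1])
        pts.append((x0+(L+R)/2,r))
    X=proj(P,pts,h); s,i=np.polyfit(X[:,0],X[:,1],1)
    return np.degrees(np.arctan(s)),s,i,X
def line(im):
    P=imaging.camera_params("top"); g=im[:,:,2].astype(float); pts=[]
    for r in range(184,238):
        c0=int(round(267.5-(r-181.75)*9.75/57.5)); w=g[r,c0-5:c0+6]; w=np.clip(w-np.median(w)-8,0,None)
        if w.sum()>0: pts.append((c0-5+(w*np.arange(11)).sum()/w.sum(),r))
    X=proj(P,pts,.004); s,i=np.polyfit(X[:,0],X[:,1],1)
    return np.degrees(np.arctan(s)),s,i
E
python3 - <<'E'
from h import *
np.set_printoptions(precision=4,suppress=True)
im=imaging.read_camera("top");P=imaging.camera_params("top")
a,s,i=line(im);print("line",a,s,i)
e=proj(P,[(267.5,181.75),(257.75,239.25)],.004);m=e.mean(0);print(e,m,np.linalg.norm(e[0]-e[1]))
A,S,I,X=runs(im,.040,195,250,193,215);print("fat",A,S,I)
for x in(.45,.49,.53): print(x,S*x+I)
b=runs(im,.029,290,335,203,230);print("slim",b[:3],b[1]*.4624+b[2])
n=np.array([-s,1])/np.hypot(s,1)
c=np.array([.4901,S*.4901+I]);print("c",c,"dist",n@(c-[0,i]),"along",np.array([n[1],-n[0]])@(c-m[:2]))
st=robot.observe();R=Ro.from_rotvec(st['eef_rot']);print(R.as_matrix(),st['ee_pos'])
print("collets",proj(P,[(170+327/4,150+78/4),(170+468/4,150+102/4)],.015))
E
```

```text
line -10.02042391210343 -0.17669455125068653 0.010429322178593776
[[ 0.5511 -0.0885  0.004 ]
 [ 0.4079 -0.0637  0.004 ]] [ 0.4795 -0.0761  0.004 ] 0.1452980718994085
fat -14.112673235481278 -0.25141779669232855 0.1477682629103318
0.45 0.034630254398783936
0.49 0.0245735425310908
0.53 0.01451683066339765
slim (np.float64(-11.099146725631632), np.float64(-0.19617673429934154), np.float64(-0.10193864940496364)) -0.19265077134497915
c [0.4901 0.0245] dist 0.09918071878421252 along -0.007093996287113285
[[-0.9235  0.3837 -0.0007]
 [ 0.3837  0.9235 -0.0012]
 [ 0.0002 -0.0014 -1.    ]] [0.2204 0.5306 0.2047]
collets [[ 0.5801 -0.0487  0.015 ]
 [ 0.5652 -0.1365  0.015 ]]
```

```bash
F='-.44 -.3387 0 0 0 1.42'; python3 steer.py '-.44 -.3387 0 0 0 1.42;-.44 -.3387 0 0 0 1.42;-.44 -.3387 0 0 0 1.42;-.44 -.3387 0 0 0 1.42;-.44 -.3387 0 0 0 1.42;-.44 -.3387 0 0 0 1.42;-.44 -.3387 0 0 0 1.42;-.44 -.3387 0 0 0 1.42;-.44 -.3387 0 0 0 1.42;-.44 -.3387 0 0 0 1.42;-.44 -.3387 0 0 0 1.42;-.44 -.3387 0 0 0 1.42' .044
python3 - <<'E'
from h import *
st=robot.observe();R=Ro.from_rotvec(st['eef_rot']).as_matrix();print(st['ee_pos'],R[:,1],st['joint_pos'],st['opening'])
d=np.array([.4973,.0495,.11])-st['ee_pos'];print(R.T@d, np.degrees(np.arctan2(R[1,1],R[0,1])))
E
```

```text
clock: 1.2
ee_pos: [0.47, 0.0953, 0.2055]
eef_rot: [2.479, 1.929, 0.001]
wrist_force: [0.9, 0.6, -0.6]
opening: 0.0439
grasp_force: 0.0
[0.46999829 0.09534137 0.20551676] [ 9.69374099e-01 -2.45588599e-01  3.11877208e-04] [1.93128936e-02 4.91319141e-04 1.76790410e+00 1.40597500e-04
 1.37283609e+00 2.67412084e-01] 0.04388807311470238
[-0.03775426  0.03769389  0.0955199 ] -14.216621435478894
```

```bash
python3 steer.py '-.038 .0375 .03 0 0 0;-.038 .0375 .07 0 0 0;-.038 .0375 .0955 0 0 0;-.038 .0375 .0955 0 0 0;-.038 .0375 .0955 0 0 0'
python3 - <<'E'
from h import *
st=robot.observe();R=Ro.from_rotvec(st['eef_rot']).as_matrix();print(st['ee_pos'])
d=np.array([.4973,.0495,.0712])-st['ee_pos'];print(R.T@d, np.degrees(np.arctan2(R[1,1],R[0,1])))
im=imaging.read_camera("wrist");cv2.imwrite("pics/w1.png",im[:,:,::-1])
E
```

```text
clock: 1.62
ee_pos: [0.4944, 0.0514, 0.108]
eef_rot: [-2.472, -1.932, 0.007]
wrist_force: [0.5, 0.0, 0.1]
opening: 0.0441
grasp_force: 0.0
[0.49441321 0.05137723 0.10801593]
[-0.00109192  0.00348339  0.03679598] -13.968893980884522
```

View pics/w1.png

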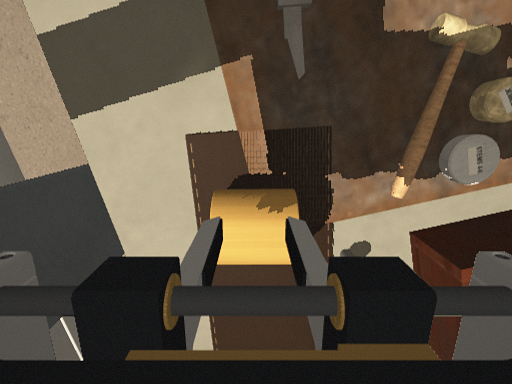

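```bash
python3 steer.py '-.001 .003 .032 0 0 0;-.001 .003 .034 0 0 0;-.001 .003 .035 0 0 0;-.001 .003 .036 0 0 0;-.001 .003 .036 0 0 0'; python3 steer.py '0 0 .001 0 0 0;0 0 .001 0 0 0'; python3 - <<'E'
from h import *
im=imaging.read_camera("top");print(runs(im,.040,195,250,193,215)[:3]);cv2.imwrite("pics/c2.png",cv2.resize(im[150:270,170:350,::-1],None,fx=4,fy=4))
E
```

```text
clock: 2.08
ee_pos: [0.5008, 0.0501, 0.0761]
eef_rot: [2.472, 1.936, 0.004]
wrist_force: [-1.0, 0.5, -0.0]
opening: 0.0441
grasp_force: 0.0
clock: 2.25
ee_pos: [0.5002, 0.0499, 0.0741]
eef_rot: [2.473, 1.935, 0.003]
wrist_force: [0.0, 1.1, 0.1]
opening: 0.0438
grasp_force: 0.0
(np.float64(8.927307248970033), np.float64(0.15708414623037212), np.float64(-0.0713770686994334))
```

View pics/c2.png

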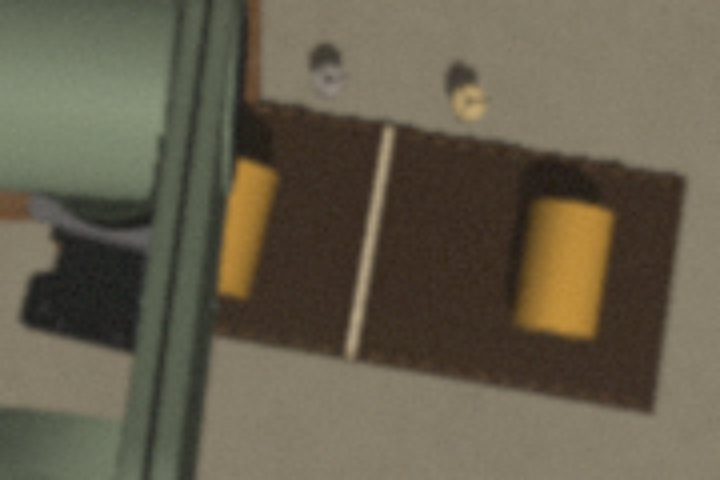

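```bash
for i in 1; do python3 steer.py '0 0 .001 0 0 0;0 0 .001 0 0 0'; python3 steer.py '0 0 .001 0 0 0;0 0 .001 0 0 0';python3 steer.py '0 0 .001 0 0 0;0 0 .001 0 0 0'; done
```

```text
clock: 2.47
ee_pos: [0.4999, 0.0497, 0.0723]
eef_rot: [2.474, 1.935, 0.001]
wrist_force: [0.2, 0.1, 1.5]
opening: 0.0439
grasp_force: 0.7
clock: 2.63
ee_pos: [0.5002, 0.05, 0.0717]
eef_rot: [2.474, 1.935, 0.002]
wrist_force: [-1.5, 1.9, 4.7]
opening: 0.0438
grasp_force: 2.4
clock: 2.8
ee_pos: [0.5004, 0.0504, 0.0713]
eef_rot: [-2.475, -1.935, -0.003]
wrist_force: [-1.5, 2.3, 8.9]
opening: 0.0441
grasp_force: 4.1
```

```bash
python3 steer.py '-.005 0 -.001 0 0 -.003;-.011 0 -.0022 0 0 -.006;-.0165 0 -.003 0 0 -.01;-.022 0 -.0035 0 0 -.013;-.0275 0 -.0038 0 0 -.016;-.033 0 -.0039 0 0 -.02;-.0375 0 -.0039 0 0 -.023;-.042 0 -.0039 0 0 -.026;-.0465 0 -.0039 0 0 -.03;-.051 0 -.0039 0 0 -.033;-.0555 0 -.0039 0 0 -.036;-.06 0 -.0039 0 0 -.04'
python3 - <<'E'
from h import *
im=imaging.read_camera("top");cv2.imwrite("pics/c3.png",cv2.resize(im[150:270,170:350,::-1],None,fx=4,fy=4)); print(robot.observe()['wrist_force'])
E
```

```text
clock: 3.8
ee_pos: [0.4868, -0.0091, 0.076]
eef_rot: [2.433, 1.983, 0.004]
wrist_force: [-0.7, 0.7, 10.1]
opening: 0.0436
grasp_force: 5.0
[-1.59655346 -0.58037034  9.71573106]
```

View pics/c3.png

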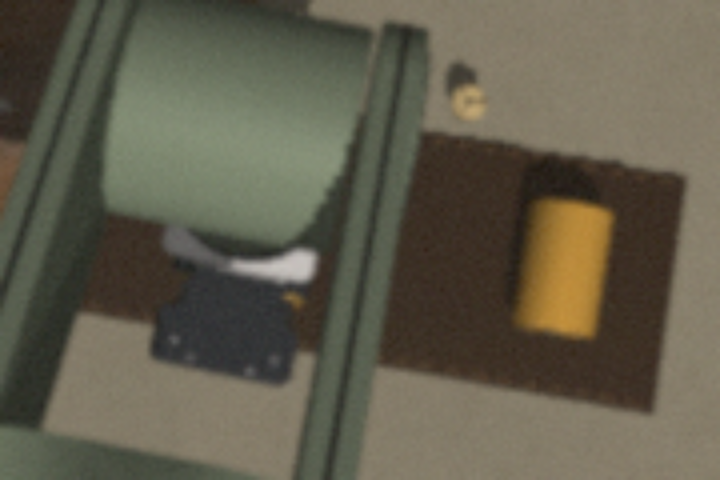

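```bash
python3 steer.py '-.005 0 0 0 0 -.003;-.011 0 .0001 0 0 -.006;-.0165 0 .0004 0 0 -.01;-.022 0 .001 0 0 -.013;-.0275 0 .0017 0 0 -.016;-.031 0 .0023 0 0 -.019;-.033 0 .0027 0 0 -.02;-.033 0 .0027 0 0 -.02'
python3 steer.py '0 0 -.002 0 0 0;-.002 0 -.006 0 0 0;-.004 0 -.02 0 0 0;.03 0 -.04 0 0 0;.06 0 -.05 0 0 0;.09 0 -.05 0 0 0;.12 0 -.05 0 0 0;.12 0 -.05 0 0 0;.12 0 -.05 0 0 0'
python3 - <<'E'
from h import *
im=imaging.read_camera("top");cv2.imwrite("pics/c4.png",cv2.resize(im[150:270,170:350,::-1],None,fx=4,fy=4)); print(robot.observe()['wrist_force'])
im=imaging.read_camera("scene");cv2.imwrite("pics/s4.png",im[:,:,::-1])
E
```

```text
clock: 4.52
ee_pos: [0.4801, -0.0424, 0.073]
eef_rot: [2.413, 2.006, 0.002]
wrist_force: [-0.4, -2.0, 9.3]
opening: 0.0438
grasp_force: 4.2
clock: 5.27
ee_pos: [0.4996, 0.0782, 0.1207]
eef_rot: [-2.411, -2.013, 0.002]
wrist_force: [0.4, -0.4, 0.3]
opening: 0.0441
grasp_force: 0.0
[-0.44794983  0.04004761  0.10638369]
```

View pics/c4.png

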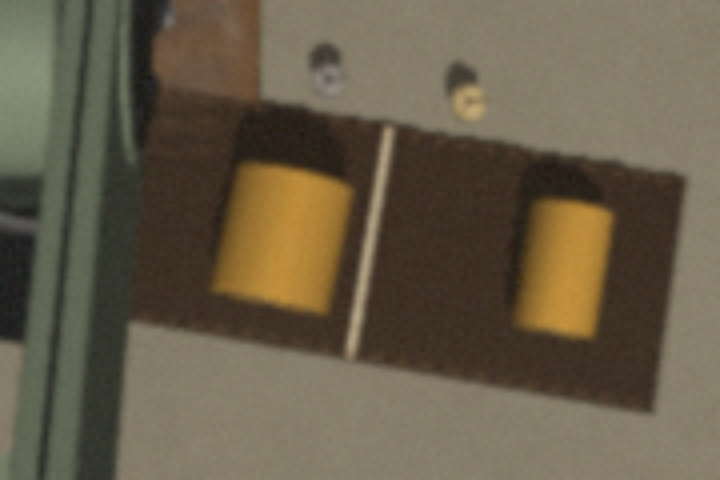

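```bash
cat >> h.py <<'E'
def fat(im,x0,x1,r0,r1):
    a,s,i,X=runs(im,.040,x0,x1,r0,r1)
    ls,li=-0.17669,0.01043; n=np.array([-ls,1])/np.hypot(ls,1)
    P=imaging.camera_params("top"); hsv=cv2.cvtColor(im,cv2.COLOR_RGB2HSV)
    m=cv2.inRange(hsv,(10,120,100),(30,255,255)); mm=np.zeros_like(m); mm[180:240,x0:x1+1]=m[180:240,x0:x1+1]
    c=max(cv2.findContours(mm,0,1)[0],key=cv2.contourArea); x=proj(P,cv2.minAreaRect(c)[0],.04)[0,0]
    c=np.array([x,s*x+i]); return c,a,n@(c-[0,li]),np.array([n[1],-n[0]])@(c-[.4795,-.0743])
E
python3 - <<'E'
from h import *
im=cv2.cvtColor(cv2.resize(cv2.imread("pics/c4.png"),(180,120),interpolation=cv2.INTER_AREA),cv2.COLOR_BGR2RGB)
im=imaging.read_camera("top")
c,a,d,t=fat(im,212,264,196,220);print(c,a,d,t)
c2=fat(im,212,261,196,220);print(c2)
st=robot.observe();R=Ro.from_rotvec(st['eef_rot']).as_matrix();print(st['ee_pos'],np.degrees(np.arctan2(R[1,1],R[0,1])))
X=R[:2,0]; tgt=np.r_[c+.0245*X,.0725]; print(R.T@(tgt-st['ee_pos']))
E
```

```text
[ 0.47941423 -0.03245552] -11.457133850387411 0.04118424636811373 -0.0073651899714754
(array([ 0.47941423, -0.02264951]), np.float64(-10.33065434169577), np.float64(0.050840680629458665), np.float64(-0.009071385341112438))
[0.499528   0.07630467 0.1206378 ] -10.525756700613723
[-0.08607066  0.00015472  0.04819797]
```

```bash
sed -i 's/v=im\[:,:,0\].astype(float)$/v=np.minimum(im[:,:,0].astype(float),1.7*(im[:,:,0].astype(float)-im[:,:,2]))/' h.py; python3 - <<'E'
from h import *
im=imaging.read_camera("top")
print(runs(im,.029,290,335,203,230)[:3])
for k in (259,262,264,270):
  c,a,d,t=fat(im,212,k,196,220);print(c,a,d,t)
st=robot.observe();R=Ro.from_rotvec(st['eef_rot']).as_matrix();print(st['ee_pos'],np.degrees(np.arctan2(R[1,1],R[0,1])))
X=R[:2,0]; tgt=np.r_[c+.0245*X,.0725]; print(R.T@(tgt-st['ee_pos']))
E
```

```text
(np.float64(-10.936416593974995), np.float64(-0.19322888717512407), np.float64(-0.10306592268966393))
[ 0.47929992 -0.021977  ] -11.94829897045005 0.05148304148754208 -0.009300957614537307
[ 0.47929992 -0.021977  ] -11.94829897045005 0.05148304148754208 -0.009300957614537307
[ 0.47929992 -0.021977  ] -11.94829897045005 0.05148304148754208 -0.009300957614537307
[ 0.47929992 -0.021977  ] -11.94829897045005 0.05148304148754208 -0.009300957614537307
[0.4996883  0.07612324 0.12074201] -10.559928996881776
[-0.07565017 -0.00201633  0.04828338]
```

```bash
python3 steer.py '-.035 -.002 0 0 0 0;-.073 -.002 .02 0 0 0;-.073 -.002 .04 0 0 0;-.073 -.002 .0455 0 0 0;-.073 -.002 .0465 0 0 0;-.073 -.002 .0475 0 0 0;-.073 -.002 .0475 0 0 0';python3 steer.py '0 0 .001 0 0 0;0 0 .001 0 0 0;0 0 .001 0 0 0'
```

```text
clock: 6.05
ee_pos: [0.4856, 0.006, 0.0743]
eef_rot: [2.414, 2.009, 0.001]
wrist_force: [-0.2, -0.0, 0.2]
opening: 0.044
grasp_force: 0.0
clock: 6.3
ee_pos: [0.4854, 0.0062, 0.0732]
eef_rot: [2.413, 2.01, 0.001]
wrist_force: [0.2, -0.5, 0.7]
opening: 0.044
grasp_force: 0.0
```

```bash
python3 steer.py '0 0 .001 0 0 0;0 0 .0022 0 0 0;0 0 .0022 0 0 0'
```

```text
clock: 6.55
ee_pos: [0.4857, 0.0062, 0.0714]
eef_rot: [2.415, 2.009, 0.002]
wrist_force: [-0.9, 1.4, 5.7]
opening: 0.0438
grasp_force: 2.9
```

```bash
python3 steer.py '-.005 0 -.001 0 0 -.001;-.011 0 -.0021 0 0 -.003;-.0165 0 -.0029 0 0 -.005;-.022 0 -.0034 0 0 -.007;-.0275 0 -.0037 0 0 -.009;-.033 0 -.0038 0 0 -.011;-.0375 0 -.0038 0 0 -.012;-.042 0 -.0038 0 0 -.014;-.0465 0 -.0038 0 0 -.016;-.051 0 -.0038 0 0 -.018;-.0555 0 -.0038 0 0 -.019;-.06 0 -.0038 0 0 -.02'
python3 steer.py '-.005 0 0 0 0 0;-.011 0 .0001 0 0 -.002;-.0165 0 .0004 0 0 -.004;-.022 0 .001 0 0 -.006;-.0275 0 .0017 0 0 -.008;-.033 0 .0027 0 0 -.01;-.036 0 .0033 0 0 -.01;-.038 0 .0037 0 0 -.01;-.038 0 .0037 0 0 -.01'
python3 steer.py '0 0 -.002 0 0 0;-.002 0 -.006 0 0 0;-.004 0 -.02 0 0 0;.03 0 -.04 0 0 0;.06 0 -.05 0 0 0;.09 0 -.05 0 0 0;.13 0 -.05 0 0 0;.13 0 -.05 0 0 0;.13 0 -.05 0 0 0'
python3 - <<'E'
from h import *
im=imaging.read_camera("top");cv2.imwrite("pics/c5.png",cv2.resize(im[150:270,170:350,::-1],None,fx=4,fy=4))
for r in((200,222),(203,225)):
  c,a,d,t=fat(im,232,287,*r);print(c,a,d,t)
st=robot.observe();R=Ro.from_rotvec(st['eef_rot']).as_matrix();print(st['ee_pos'],np.degrees(np.arctan2(R[1,1],R[0,1])))
tgt=np.r_[c,.076]; print(R.T@(tgt-st['ee_pos']))
print(runs(im,.029,290,335,203,230)[:3])
E
```

```text
clock: 7.55
ee_pos: [0.4738, -0.0534, 0.076]
eef_rot: [-2.394, -2.033, 0.001]
wrist_force: [-5.6, 0.4, 13.3]
opening: 0.0441
grasp_force: 6.3
clock: 8.3
ee_pos: [0.4675, -0.0921, 0.072]
eef_rot: [2.384, 2.045, -0.004]
wrist_force: [-4.8, -2.7, 10.7]
opening: 0.0442
grasp_force: 5.5
clock: 9.05
ee_pos: [0.4876, 0.0394, 0.1205]
eef_rot: [2.38, 2.05, -0.0]
wrist_force: [0.0, -0.5, -0.0]
opening: 0.0441
grasp_force: 0.0
[ 0.4704256  -0.07071296] -10.967393801743329 0.0019463934027778337 -0.009560112387957983
[ 0.4704256 -0.0707528] -11.195496015140952 0.0019071617188110327 -0.009553180541717887
[0.48743132 0.03815808 0.12037194] -8.630229759399537
[-0.11020239 -0.00045654  0.04443946]
(np.float64(-10.799140460170607), np.float64(-0.1907446545556591), np.float64(-0.10441845668796501))
```

View pics/c5.png

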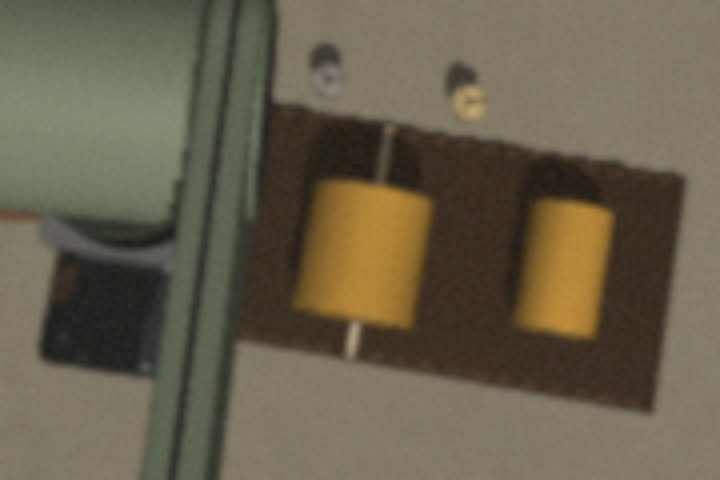

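```bash
python3 steer.py '-.04 0 0 0 0 0;-.08 0 0 0 0 0;-.108 0 .01 0 0 0;-.108 0 .035 0 0 0;-.108 0 .04 0 0 0;-.108 0 .042 0 0 0;-.108 0 .042 0 0 0';python3 steer.py '0 0 .001 0 0 0;0 0 .002 0 0 0;0 0 .002 0 0 0'
```

```text
clock: 9.68
ee_pos: [0.4704, -0.0692, 0.078]
eef_rot: [-2.384, -2.043, 0.002]
wrist_force: [-0.0, -0.9, -0.2]
opening: 0.0438
grasp_force: 0.0
clock: 9.93
ee_pos: [0.4719, -0.0687, 0.0773]
eef_rot: [2.383, 2.046, 0.001]
wrist_force: [-0.3, 0.0, -0.1]
opening: 0.0439
grasp_force: 0.0
```

```bash
python3 steer.py '0 0 .001 0 0 0;0 0 .0015 0 0 0;0 0 .0015 0 0 0;0 0 .0015 0 0 0'
```

```text
clock: 10.27
ee_pos: [0.4719, -0.069, 0.0761]
eef_rot: [2.383, 2.045, 0.001]
wrist_force: [-1.2, -0.1, 5.9]
opening: 0.0443
grasp_force: 2.8
```

```bash
python3 steer.py '-.0015 0 0 0 0 -.004;-.003 0 0 0 0 -.008;-.0045 0 0 0 0 -.012;-.0045 0 0 0 0 -.012;-.0045 0 0 0 0 -.012'
python3 steer.py '0 0 -.001 0 0 0;0 0 -.003 0 0 0;0 0 -.02 0 0 0;0 0 -.045 0 0 0;.03 0 -.05 0 0 0;.07 0 -.05 0 0 0;.1 0 -.05 0 0 0;.13 0 -.05 0 0 0;.13 0 -.05 0 0 0;.13 0 -.05 0 0 0'
python3 - <<'E'
from h import *
im=imaging.read_camera("top");cv2.imwrite("pics/c6.png",cv2.resize(im[150:270,170:350,::-1],None,fx=4,fy=4))
for r in((200,222),(203,225)):
  print(fat(im,232,287,*r))
print(runs(im,.029,290,335,203,230)[:3])
P=imaging.camera_params("scene");s=imaging.read_camera("scene");cv2.imwrite("pics/s6.png",cv2.resize(s[150:330,160:360,::-1],None,fx=3,fy=3))
E
```

```text
clock: 10.68
ee_pos: [0.4712, -0.0737, 0.0761]
eef_rot: [2.371, 2.059, 0.001]
wrist_force: [-1.6, 0.4, 5.3]
opening: 0.0441
grasp_force: 2.8
clock: 11.52
ee_pos: [0.4885, 0.0565, 0.1248]
eef_rot: [-2.369, -2.064, 0.001]
wrist_force: [0.7, 0.2, 0.2]
opening: 0.0438
grasp_force: 0.0
(array([ 0.46998178, -0.07313045]), np.float64(-10.944665317897728), np.float64(-0.0005114504814378693), np.float64(-0.009576532952294377))
(array([ 0.46998178, -0.07315965]), np.float64(-11.12376038018391), np.float64(-0.0005402058636444043), np.float64(-0.009571452163812305))
(np.float64(-10.932308941437704), np.float64(-0.19315451934853556), np.float64(-0.10320111747903024))
```

View pics/s6.png

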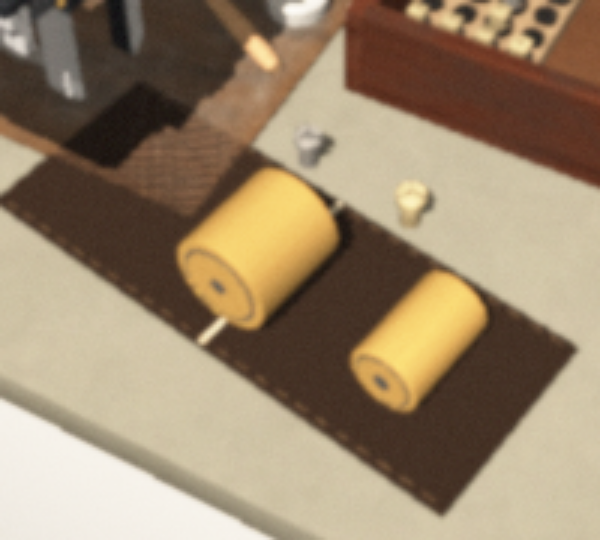

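The shell stands over the line: its end hole is at crop (218,287) and the line comes out under it at (225,322). The slim shell and the collets have not moved, and the gripper is clear.

```bash
python3 steer.py '0 0 0 0 0 0;0 0 0 0 0 0;0 0 0 0 0 0'; python3 -c "
from station import robot, imaging, ticket
print(ticket.finish_job())"
```

```text
clock: 11.87
ee_pos: [0.4887, 0.0542, 0.125]
eef_rot: [2.374, 2.057, -0.0]
wrist_force: [0.3, -0.0, -0.1]
opening: 0.044
grasp_force: 0.0
the job is handed in; nothing more can be done
None
```

I rolled the fat shell onto the pale line, about 0.5 mm off centre and 1° off square by the top camera, touched nothing else, and handed the job in at about 12 s; no verdict was shown.

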